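# Seat a keyed V-anvil in a hardness tester's anvil seat and hold it down

## Task

First slacken the captive hex lock nut on the anvil seat: turn it anticlockwise (seen from above) until it comes to its stop. Then take the V-anvil out of its stand, push its stem into the seat's hub, turning it until the key slips into the keyway, and keep pushing against the ejector spring until its flange is fully home on the hub. Finish while still holding it pressed fully home, since the spring lifts it if let go, and leave all the other things where they are.

Things in the scene. Friction and masses are not known exactly. Their poses are not given: they have to be found in the camera images.
- anvil: The V-anvil, loose, bare steel, 0.35 to 0.6 kg. Origin on its axis, centre of the underside of its round flange (56 mm diameter, z 0 to 6 mm); z up, x towards the key. An 8 mm wide tab on the flange's rim, to 36 mm from the axis, stands above the key and shows it from above. Starts upright in a stand, flange on the stand's top, stem loose (a few mm) in its hole.
- anvil_head (a point): Centre of the V-anvil's square head, on the axis 19 mm above the flange's underside. Head 34 x 34 mm, sides square to the anvil's x and y, from 6 to 32 mm above the flange's underside; a V groove in its top, down to about 20 mm, runs along x.
- anvil_tip (a point): Foot of the V-anvil's stem, on the axis 36 mm below the flange's underside. Stem 24 mm diameter, foot bevelled over the last 3 mm. The key is a rib on its +x side, 7 mm wide, reaching 17 mm from the axis, from 2 to 26 mm below the flange, so the last 10 mm of the stem are a plain pilot.
- hub: The anvil seat, fixed to the bench: a 180 x 110 mm base plate with an upright steel hub, about 60 mm across, 70 mm high. Origin on the hub's axis at bench level; z up, x towards the keyway side; the lock nut stands on the -x side, on a grey housing 50 mm wide and 40 mm high.
- hub_mouth (a point): Centre of the hub's bore at its flat top face, axes as hub. Bore 26 mm diameter; keyway 9 mm wide, open at the top, to 20 mm from the axis towards +x; the key has about 0.08 rad of play. With the anvil home anvil's origin lies here and the x axes agree. With the key resting on the top face beside the keyway the flange is 26 mm above it.
- locknut (a joint): Turn of the captive hex lock nut, rad: 0 tight, grows anticlockwise seen from above, stop at 1.5; starts at 0 to 0.25; drag about 0.12 N m, stays where left. It draws back (8 mm per rad) a pin that stands across the bore opposite the keyway, 16 mm below the top face, and blocks the stem up to about 0.9 rad.
- locknut_top (a point): Centre of the hex nut's top face (a stud end stands 4 mm above it), 100 mm from the hub's axis on the hub's -x side, 70 mm above the bench. Axes turn with the nut: flats face its x direction and every 60 degrees from it. Steel, 30 mm across flats, 24 mm high, on a thin neck above the housing, whose top is 40 mm above the bench.
- plunger (a joint): Travel of the spring ejector in the bore's bottom, m: 0 at rest, with its top 26 mm below the top face; 0.010 with the anvil home. Its spring pushes up with 8 N at rest and 16 N with the anvil home, more than the anvil's weight, so a let-go anvil rises 10 mm.
- stand_a: Black plastic stand, fixed, 80 x 80 x 45 mm with a round hole of 39 mm; origin at the centre of its underside. Holds the V-anvil. Its place is swapped with stand_b's at random.
- stand_b: The same, holding the flat anvil.
- flat_anvil: Bystander: flat anvil, round head of 60 mm diameter and no key, standing in stand_b, its top 28 mm above the stand. Origin at the centre of the underside of its 56 mm flange.
- test_block: Bystander: loose aluminium test block, disc of 60 mm diameter, 14 mm high; origin at the centre of its underside.
- specimen: Bystander: loose dark steel cylinder, 26 mm diameter, 30 mm high, upright; origin at the centre of its underside.
- flange_part: Bystander: loose stepped steel part, 44 mm diameter, 32 mm high; origin at the centre of its underside.
- spanner: Bystander: loose spanner, 170 mm long, lying flat; not needed.
- indenter_case: Bystander: closed wooden case, 70 x 110 x 30 mm; origin at the centre of its underside.

How it is judged:
On the way, in this order (a step that is already met when the one before it is completed fails the run):
1. the lock nut is slackened (turned past 1.1 rad) (value of joint locknut above 1.1 rad), for 0.2 s.
2. the V-anvil is lifted out of its stand by the gripper (height (world z) of anvil above 0.088 m and contact force between the fingers and anvil above 1 N), for 0.1 s.
3. the stem is in the bore with the key in the keyway (z of anvil in the frame of hub_mouth below 0.022 m and horizontal distance between anvil and hub_mouth below 0.004 m), for 0.1 s.
At the end, for the whole second after the job is handed in: Flange within 2.5 mm of the hub's top face, axis within 3 mm of the bore's, upright within 0.06 rad, key in line within 0.15 rad, ejector down over 7.5 mm, gripper bearing on the anvil with over 1 N, lock nut past 1.1 rad, anvil still (z of anvil in the frame of hub_mouth below 0.0025 m and horizontal distance between anvil and hub_mouth below 0.003 m and angle between anvil's own z axis and vertical below 0.06 rad and angle between the x axis of anvil and the x axis of hub, either way round below 0.15 rad and value of joint plunger above 0.0075 m and contact force between the fingers and anvil above 1 N and value of joint locknut above 1.1 rad and linear speed of anvil below 0.02 m/s); the arm keeps its last pose, push and grip.
It fails at once if a bystander (round test block, round specimen, stepped specimen, flat anvil, spanner, wooden case) is moved more than 30 mm (distance of any of test_block, specimen, flange_part, flat_anvil, spanner, indenter_case from where it was at the start of the episode above 0.03 m).
It also fails if it takes over 58 s, if anything falls off the work surface, if the arm or the gripper's body presses on something with over 40 N, if the wrist force passes 120 N, or if a joint passes its speed limit or range.

## Robot

A 7-joint arm with a two-finger parallel gripper is mounted at the origin on the work surface. World frame = base frame: x ahead of the robot, y to its left, z up, the work surface at z = 0. Lengths are in m, angles in rad, forces in N, time in s.
With the tool pointing down it reaches from about 0.4 to 0.85 m from the base axis. Payload 4.5 kg.
Tool frame: the origin (TCP) lies midway between the tips of the shut fingers; the grasp point (between the pads) lies 19 mm behind it; z points along the fingers, y is the line along which they close (so a half turn about z gives the same grasp; the last joint's range is limited). The gripper opens to 88 mm and grips with 3 to 60 N. Pads are 18 mm wide; open, the fingers measure 123 mm over their backs; the gripper's body (75 mm by 187 mm) begins 45 mm behind the grasp point.
Start: joints at [-1.271, 0.689, -0.195, 1.565, 0.157, 0.902, -0.215], TCP at [0.164, 0.603, 0.239] pointing down, gripper open.
Joint ranges: [-3.01, 3.01], [-0.46, 2.08], [-1.47, 1.51], [0.13, 2.56], [-1, 4.14], [0.04, 2.09], [-2.66, 2.66]. Speed limits (rad/s): [2.57, 2.57, 3.14, 3.14, 3.14, 3.14, 3.14].

## Interface

Orientations are given as a unit quaternion [x, y, z, w].
In Python, from workcell import ctrl gives the robot as it stands.
- The arm moves only by the tool servo_tool, never from a script. Its arguments are lists of equal length, an entry for each row: "offset": the shift along the tool's x, y, z in m, a list of three; "dr": the turn, a rotation vector about the tool's x, y, z in degrees, a list of three. A call has 1 to 20 rows; each row is the pose to reach, as a shift and turn from the pose commanded when the call began, along the tool's axes at that moment; what a row does not reach only later rows make up. A row lasts 1/10 s, in which the tool goes at most 50 mm and 8.59 degrees, less where a joint would pass 70% of its speed; a pose out of reach is approached as far as the arm can. A call with a gripper value outside its range is refused whole. "hand" is the gripper's target within -1 to 1 (shut at 1, half-way at 0, fully open at -1), set as the call begins (left out, the last holds). The fingers move at their own pace and stop on an object; "squeeze" is the grip in N (left out, the last holds). Time passes only in rows, so rows that repeat a pose let the fingers close. It gives the time, the measured TCP pose, the force, the opening and the grip force at its end, in the units of the state.
- ctrl.sense(): the state, without advancing time (a new reading comes with each control period).
- ctrl.grab_frame(name): name is "scene" or "side" or "wrist"; returns (picture, depth): 384x512x3 uint8, red, green, blue; 384x512 float32, m along the optical axis (not along the pixel's ray), 0 where there is no reading.
- ctrl.calibration(name): a dict with "fov_y" (degrees; the focal length in pixels is half the picture's height over the tangent of half this angle, whatever the lens; pixels are square), "cx", "cy" (the principal point, pixels), "k1" (the pictures are not rectified: a ray, as slopes to the right and down, at radius r is drawn at 1 + k1 r^2 times it, then the intrinsics apply), "position" and "attitude" of the camera in the world; the wrist camera has in their place "hand_eye" (4x4, takes a point from camera to tool coordinates, whose origin is the TCP and whose axes are the flange's). Camera axes: x right, y up, looking along -z (the intrinsics and any distortion apply to the point x, -y, -z); pixel columns grow to the right and rows downward; lengths in m; the calibration is good to about 2 mm. A picture is of the moment at which its call begins: read the wrist's pose just before it. calibration takes no time and is no camera call.
- ctrl.close_job(): hands the job in; it is judged then, once.
The state is a dict: "clock": time; "joints": joint angles; "dq": joint speeds; "effort": joint torques, N m; "eef_pos": TCP position; "orientation": TCP orientation; "force": force on the tool from outside, world axes, zero at the start; "ft_torque": the same for the moment, N m; "gripper_width": finger opening in m; "gripper_force": force on a finger pad.
Only numpy, scipy, OpenCV 4.12 (cv2) and the standard library are available. Lean on these libraries where they do the work, as an engineer would, in place of code of your own. Each camera call takes 0.05 s, during which the arm holds its last target. There are 200 camera calls.

## Working session

There is one attempt and no reset: what is moved stays moved. The work goes in short steps, Python scripts to look and compute and a tool call to move; the robot and the scene stay as the last step left them, time stands still between calls to the robot, and variables do not carry over. Pictures are saved under pics/ and viewed, at most 10 in all, crops included, and the job is handed in when it is done.

Besides the shell and the picture viewer there is one more tool, called after "Call:" as a command line: name --argument value ..., lists and objects as JSON in quotes. servo_tool: Moves the arm, as the interface text tells. Its arguments: {"type":"object","properties":{"offset":{"type":"array","items":{"type":"array","items":{"type":"number"}}},"dr":{"type":"array","items":{"type":"array","items":{"type":"number"}}},"hand":{"type":"number"},"squeeze":{"type":"number"}},"required":["offset","dr"]}

```bash
mkdir -p pics; ls; cat > h.py <<'E'
import numpy as np, cv2
from scipy.spatial.transform import Rotation as R
from workcell import ctrl
def cloud(name, st=None):
    s=ctrl.sense(); c=ctrl.calibration(name); im,d=ctrl.grab_frame(name)
    H,W=d.shape; f=H/2/np.tan(np.radians(c["fov_y"])/2)
    K=np.array([[f,0,c["cx"]],[0,f,c["cy"]],[0,0,1]])
    v,u=np.mgrid[:H,:W].astype(np.float32)
    p=cv2.undistortPoints(np.stack([u.ravel(),v.ravel()],-1)[:,None],K,np.array([c["k1"],0,0,0,0]))[:,0]
    p=p.reshape(H,W,2); P=np.stack([p[...,0]*d,-p[...,1]*d,-d],-1)
    if "hand_eye" in c:
        T=np.array(c["hand_eye"]); P=P@T[:3,:3].T+T[:3,3]
        P=P@R.from_quat(s["orientation"]).as_matrix().T+s["eef_pos"]
    else:
        a=np.array(c["attitude"]); M=a if a.shape==(3,3) else R.from_quat(a).as_matrix()
        P=P@M.T+np.array(c["position"])
    P[d==0]=np.nan
    return im,P
def save(im,n): cv2.imwrite("pics/"+n,cv2.cvtColor(im,cv2.COLOR_RGB2BGR))
def ortho(im,P,x0,x1,y0,y1,res,zmin=-1):
    # top view: rows = -x, cols = -y
    h=int((x1-x0)/res);w=int((y1-y0)/res); o=np.zeros((h,w,3),np.uint8); zb=np.full((h,w),-9.)
    Q=P.reshape(-1,3); C=im.reshape(-1,3); k=np.isfinite(Q[:,0])&(Q[:,2]>zmin); Q=Q[k];C=C[k]
    r=((x1-Q[:,0])/res).astype(int); c=((y1-Q[:,1])/res).astype(int)
    m=(r>=0)&(r<h)&(c>=0)&(c<w); r,c,Q,C=r[m],c[m],Q[m],C[m]
    i=np.argsort(Q[:,2]); o[r[i],c[i]]=C[i]; zb[r[i],c[i]]=Q[i,2]
    return o,zb
E
python3 - <<'E'
from h import *
print(ctrl.sense())
for n in("scene","side","wrist"): print(n,ctrl.calibration(n))
A=[]
for n in("scene","side"):
    im,P=cloud(n); np.savez(n+".npz",im=im,P=P); A.append(im)
im=np.hstack(A); save(cv2.resize(im,(800,300)),"both.png"); save(A[0],"scene.png")
E
```

```text
pics
{'clock': 0.0, 'joints': array([-1.27114113,  0.68999605, -0.19455324,  1.56634317,  0.15729813,
        0.9025191 , -0.21511656]), 'dq': array([ 0.00172247, -0.00015295,  0.0007842 ,  0.00181045,  0.00035634,
       -0.00176513,  0.00093881]), 'effort': array([ 8.98965527e-05, -5.27570415e+01, -1.26658671e+00, -1.53428900e+01,
       -5.25063230e-02,  6.54754855e-03,  1.77017077e-04]), 'eef_pos': array([0.16406846, 0.6024149 , 0.23790375]), 'orientation': array([ 1.32488405e-01,  9.91184114e-01, -9.33159631e-04, -6.85690923e-05]), 'force': array([ 0.17515464,  0.25325416, -0.91085598]), 'ft_torque': array([ 0.00504339, -0.00828194,  0.06431511]), 'gripper_force': 0.0, 'gripper_width': 0.08821347669469011}
scene {'fov_y': 56.56463720206748, 'cx': 257.66896454720694, 'cy': 186.37359646107885, 'k1': 0.021783378395882937, 'position': array([1.14559043, 0.27892613, 0.99975225]), 'attitude': array([0.16279474, 0.26498322, 0.81326717, 0.49181122])}
side {'fov_y': 42.2019444036045, 'cx': 261.0929386454602, 'cy': 188.3379516172324, 'k1': -0.07383814995647159, 'position': array([-0.19153973, -0.74338856,  0.91240815]), 'attitude': array([ 0.40201849, -0.16464253, -0.35198079,  0.82908594])}
wrist {'fov_y': 66.78142092557034, 'cx': 258.87972227441196, 'cy': 190.733724220757, 'k1': -0.07620860166995615, 'hand_eye': array([[-6.75714933e-04,  9.51458130e-01,  3.07777469e-01,
         7.96648190e-02],
       [ 9.99999771e-01,  6.35347994e-04,  2.31361198e-04,
         6.12968603e-04],
       [ 2.45846954e-05,  3.07777555e-01, -9.51458342e-01,
        -1.47058337e-01],
       [ 0.00000000e+00,  0.00000000e+00,  0.00000000e+00,
         1.00000000e+00]])}
```

View pics/both.png

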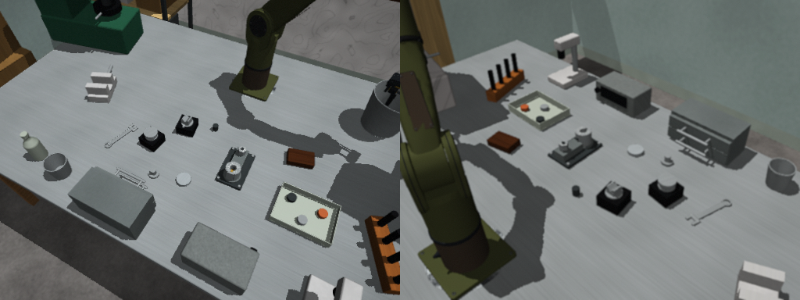

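```bash
python3 - <<'E'
from h import *
a=np.load("scene.npz");b=np.load("side.npz")
im=np.vstack([a["im"],b["im"]]);P=np.vstack([a["P"],b["P"]])
o,z=ortho(im,P,0.15,0.9,-0.6,0.4,0.00125)
for y in np.arange(-.6,.41,.1): cv2.putText(o,f"{y:.1f}",(int((.4-y)/.00125),10),0,.35,(255,255,0))
for x in np.arange(.2,.9,.1): cv2.putText(o,f"{x:.1f}",(0,int((.9-x)/.00125)),0,.35,(255,255,0))
save(o,"top.png")
E
```

```text
(no output)
```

The left (scene) view shows the stands at about (152,136) and (186,124), and the seat with its hub at (232,172) and nut at (240,150). The tool is at the right.

View pics/top.png

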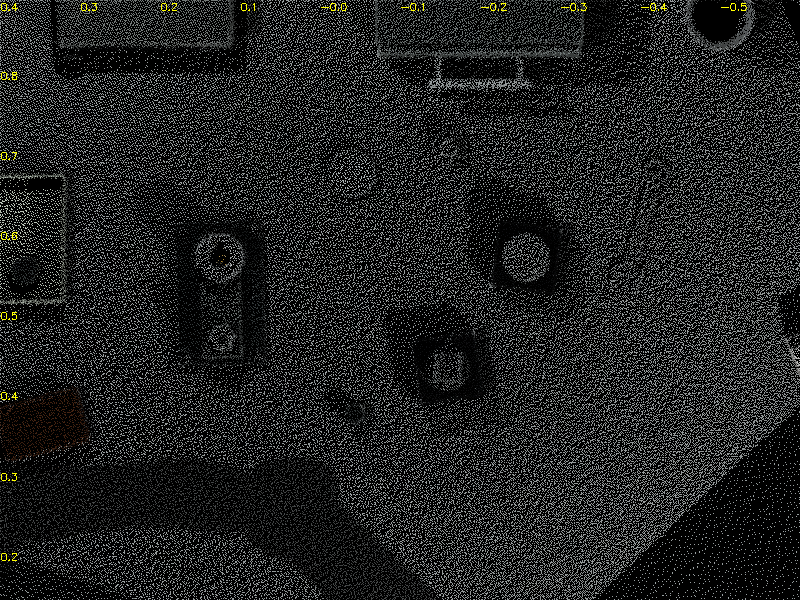

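The top view shows the hub at about (220,257) px, which is x 0.58, y 0.13. The nut is at (222,338), x 0.475. The V-anvil's stand is at (450,370), x 0.44, y -0.15, and the flat anvil is at (525,258).

```bash
python3 - <<'E'
from h import *
for n in("scene","side"):
    P=np.load(n+".npz")["P"].reshape(-1,3)
    def sel(c,r,z0,z1):
        return P[(np.hypot(P[:,0]-c[0],P[:,1]-c[1])<r)&(P[:,2]>z0)&(P[:,2]<z1)]
    for nm,c,z0,z1,r in(("hub",(.58,.13),.065,.075,.045),("nut",(.475,.13),.066,.078,.03),("head",(.437,-.15),.066,.083,.04),("flange",(.437,-.15),.048,.055,.045),("flat",(.575,-.24),.068,.08,.045)):
        q=sel(c,r,z0,z1)
        if len(q)<20: print(n,nm,len(q)); continue
        (cx,cy),rr=cv2.minEnclosingCircle(q[:,:2].astype(np.float32)); m=cv2.minAreaRect(q[:,:2].astype(np.float32))
        print(n,nm,len(q),np.round(q.mean(0),4),"enc",round(cx,4),round(cy,4),round(rr,4),"z",np.round(np.percentile(q[:,2],[5,50,95]),4),"rect",np.round(m[1],4),round(m[2],1))
s=ctrl.sense();M=R.from_quat(s["orientation"]).as_matrix();print(np.round(M,3))
E
```

```text
scene hub 230 [0.5796 0.1257 0.0706] enc 0.5787 0.1261 0.0317 z [0.0669 0.0708 0.0733] rect [0.0613 0.0582] 23.2
scene nut 70 [0.4793 0.1218 0.0709] enc 0.4783 0.1212 0.0166 z [0.0674 0.071  0.074 ] rect [0.0321 0.029 ] 21.8
scene head 92 [ 0.4414 -0.1599  0.0728] enc 0.4396 -0.1607 0.0239 z [0.0671 0.0728 0.0787] rect [0.0362 0.0359] 88.9
scene flange 90 [ 0.4496 -0.1493  0.051 ] enc 0.4403 -0.1535 0.0419 z [0.0483 0.0509 0.0543] rect [0.0737 0.0672] 29.1
scene flat 205 [ 0.5801 -0.2563  0.0735] enc 0.5786 -0.2575 0.0308 z [0.0699 0.0738 0.0765] rect [0.0581 0.054 ] 3.6
side hub 198 [0.5769 0.1245 0.0692] enc 0.5775 0.1242 0.0328 z [0.066  0.0691 0.0722] rect [0.0599 0.0591] 64.6
side nut 73 [0.4773 0.1215 0.0704] enc 0.4789 0.1217 0.0191 z [0.0672 0.0698 0.075 ] rect [0.0342 0.0307] 33.4
side head 171 [ 0.4386 -0.159   0.0722] enc 0.4388 -0.1591 0.0232 z [0.0666 0.0717 0.0782] rect [0.038 0.037] 88.2
side flange 128 [ 0.4315 -0.1694  0.0512] enc 0.437 -0.1472 0.042 z [0.0487 0.0511 0.054 ] rect [0.0458 0.0837] 65.6
side flat 329 [ 0.5759 -0.2572  0.0724] enc 0.5763 -0.256 0.0319 z [0.0695 0.0724 0.0753] rect [0.0571 0.0602] 80.9
[[-0.965  0.263 -0.   ]
 [ 0.263  0.965 -0.002]
 [-0.    -0.002 -1.   ]]
```

Call:
servo_tool --offset '[[-0.435,-0.38,0.02],[-0.435,-0.38,0.02],[-0.435,-0.38,0.02],[-0.435,-0.38,0.02],[-0.435,-0.38,0.02],[-0.435,-0.38,0.02],[-0.435,-0.38,0.02],[-0.435,-0.38,0.02],[-0.435,-0.38,0.02],[-0.435,-0.38,0.02],[-0.435,-0.38,0.02],[-0.435,-0.38,0.02],[-0.435,-0.38,0.02],[-0.435,-0.38,0.02],[-0.435,-0.38,0.02]]' --dr '[[0,0,-17],[0,0,-17],[0,0,-17],[0,0,-17],[0,0,-17],[0,0,-17],[0,0,-17],[0,0,-17],[0,0,-17],[0,0,-17],[0,0,-17],[0,0,-17],[0,0,-17],[0,0,-17],[0,0,-17]]' --hand -1

```text
clock: 1.6
eef_pos: [0.4833, 0.1236, 0.2187]
orientation: [-0.017, 1.0, 0.0, -0.0]
force: [-0.4, 0.4, -0.4]
gripper_width: 0.0883
gripper_force: 0.0
```

```bash
python3 - <<'E'
from h import *
s=ctrl.sense();print(s["clock"],np.round(s["joints"],3),np.round(s["eef_pos"],4),np.round(s["force"],2),R.from_quat(s["orientation"]).as_matrix().round(3))
im,P=cloud("wrist"); np.savez("w1.npz",im=im,P=P)
save(cv2.resize(im,(800,600)),"w1.png")
Q=P.reshape(-1,3)
for nm,c,z0,z1,r in(("hub",(.578,.125),.065,.074,.04),("nut",(.478,.1216),.0655,.072,.026)):
    k=(np.hypot(Q[:,0]-c[0],Q[:,1]-c[1])<r)&(Q[:,2]>z0)&(Q[:,2]<z1); q=Q[k]; print(nm,len(q),q.mean(0).round(4),np.percentile(q[:,2],[5,50,95]).round(4))
    (cx,cy),rr=cv2.minEnclosingCircle(q[:,:2].astype(np.float32)); print(cx,cy,rr)
    if nm=="nut":
        for t in range(0,60,3):
            w=[np.ptp(np.percentile(q[:,:2]@[np.cos(a),np.sin(a)],[1,99])) for a in np.radians([t,t+60,t+120])]; print(t,np.round(np.mean(w),4),end="; ")
E
```

```text
1.6 [-0.117  0.571 -0.352  1.957  0.305  0.666  0.944] [0.4833 0.1236 0.2187] [-0.38  0.39 -0.38] [[-0.999 -0.033 -0.001]
 [-0.033  0.999  0.001]
 [ 0.001  0.001 -1.   ]]
hub 1687 [0.5746 0.1261 0.0708] [0.0676 0.0711 0.0722]
0.5773178935050964 0.12555022537708282 0.03163965791463852
nut 563 [0.476  0.1231 0.0708] [0.0696 0.0709 0.0718]
0.4766096770763397 0.12254569679498672 0.017278503626585007
0 0.0298; 3 0.0297; 6 0.0296; 9 0.0297; 12 0.0299; 15 0.0301; 18 0.0304; 21 0.0307; 24 0.0309; 27 0.031; 30 0.0311; 33 0.0313; 36 0.0312; 39 0.0311; 42 0.0309; 45 0.0308; 48 0.0306; 51 0.0304; 54 0.0302; 57 0.03;
```

View pics/w1.png

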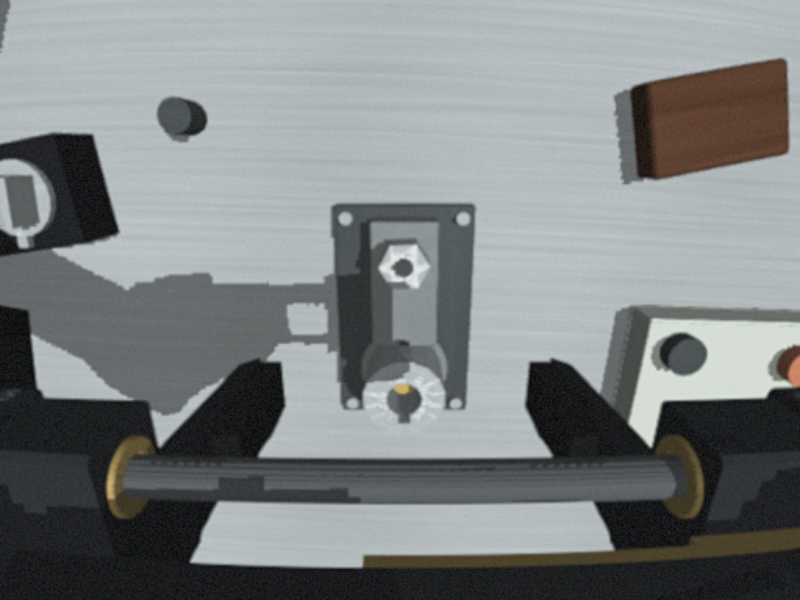

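The wrist picture shows the nut at (404,267) with corners left and right, the hub bore at (404,400) and the keyway at (404,418), so the keyway is towards +x. The V-anvil is at (22,195) with its tab pointing to +x. Next I go down over the nut on a pair of flats.

Call:
servo_tool --offset '[[0.007,-0.001,0.04],[0.007,-0.001,0.08],[0.007,-0.001,0.11],[0.007,-0.001,0.14],[0.007,-0.001,0.16],[0.007,-0.001,0.172],[0.007,-0.001,0.172],[0.007,-0.001,0.172]]' --dr '[[0,0,8],[0,0,16],[0,0,24],[0,0,26],[0,0,26],[0,0,26],[0,0,26],[0,0,26]]'

```text
clock: 2.45
eef_pos: [0.4772, 0.1216, 0.0472]
orientation: [0.209, 0.978, 0.0, 0.0]
force: [-0.6, -0.1, -0.6]
gripper_width: 0.0881
gripper_force: 0.0
```

Call:
servo_tool --offset '[[0,0,0],[0,0,0],[0,0,0],[0,0,0],[0,0,0],[0,0,0],[0,0,0],[0,0,0]]' --dr '[[0,0,0],[0,0,0],[0,0,0],[0,0,0],[0,0,0],[0,0,0],[0,0,0],[0,0,0]]' --hand 1 --squeeze 30

```text
clock: 3.25
eef_pos: [0.4778, 0.1224, 0.0467]
orientation: [0.209, 0.978, 0.001, 0.001]
force: [0.9, 4.3, -0.7]
gripper_width: 0.0296
gripper_force: 29.9
```

```bash
cat > st.py <<'E'
from h import *
s=ctrl.sense();print(s["clock"],"q",np.round(s["joints"],3),"p",np.round(s["eef_pos"],4),"f",np.round(s["force"],2),"t",np.round(s["ft_torque"],3),"w",round(s["gripper_width"],4),round(s["gripper_force"],1))
M=R.from_quat(s["orientation"]).as_matrix();print(M.round(3),"tool y angle",np.degrees(np.arctan2(M[1,1],M[0,1])))
E
python3 st.py
```

```text
3.25 q [-0.299  0.864 -0.073  2.095  0.289  0.189  0.518] p [0.4778 0.1224 0.0467] f [ 0.89  4.32 -0.73] t [ 0.663 -0.161 -0.058] w 0.0296 29.9
[[-0.912  0.41   0.002]
 [ 0.41   0.912  0.002]
 [-0.     0.003 -1.   ]] tool y angle 65.82151487786427
```

Call:
servo_tool --offset '[[0,0,0],[0,0,0],[0,0,0],[0,0,0],[0,0,0],[0,0,0],[0,0,0],[0,0,0],[0,0,0],[0,0,0]]' --dr '[[0,0,-7],[0,0,-14],[0,0,-21],[0,0,-28],[0,0,-35],[0,0,-42],[0,0,-49],[0,0,-56],[0,0,-63],[0,0,-70]]'

```text
clock: 4.25
eef_pos: [0.4775, 0.1238, 0.0467]
orientation: [-0.392, 0.92, 0.002, 0.002]
force: [-1.9, 5.1, -2.6]
gripper_width: 0.0298
gripper_force: 29.9
```

```bash
python3 st.py
```

```text
4.25 q [-0.171  0.874 -0.284  2.088  0.834  0.289  1.207] p [0.4775 0.1238 0.0467] f [-1.89  5.13 -2.59] t [ 1.079  0.09  -0.115] w 0.0298 29.9
[[-0.693 -0.721  0.001]
 [-0.721  0.693  0.005]
 [-0.004  0.002 -1.   ]] tool y angle 136.1519054904516
```

Call:
servo_tool --offset '[[0,0,0],[0,0,0],[0,0,0],[0,0,0]]' --dr '[[0,0,-4],[0,0,-8],[0,0,-11],[0,0,-11]]'

```text
clock: 4.65
eef_pos: [0.4773, 0.1239, 0.0467]
orientation: [-0.477, 0.879, 0.002, 0.002]
force: [-0.5, 5.5, -1.7]
gripper_width: 0.03
gripper_force: 29.9
```

```bash
python3 st.py
```

```text
4.65 q [-0.144  0.879 -0.33   2.087  0.902  0.317  1.33 ] p [0.4773 0.1239 0.0467] f [-0.54  5.47 -1.67] t [1.063 0.014 0.094] w 0.03 29.9
[[-0.545 -0.838  0.001]
 [-0.838  0.545  0.005]
 [-0.005  0.002 -1.   ]] tool y angle 146.96596435194476
```

Call:
servo_tool --offset '[[0,0,0],[0,0,0],[0,0,0]]' --dr '[[0,0,-3],[0,0,-6],[0,0,-6]]'

```text
clock: 4.95
eef_pos: [0.4772, 0.124, 0.0467]
orientation: [-0.52, 0.854, 0.002, 0.002]
force: [-1.4, 6.5, -1.6]
gripper_width: 0.0301
gripper_force: 32.1
```

```bash
python3 st.py
```

```text
4.95 q [-0.128  0.882 -0.355  2.086  0.934  0.334  1.399] p [0.4772 0.124  0.0467] f [-1.42  6.53 -1.64] t [ 1.307  0.193 -1.025] w 0.0301 32.1
[[-0.459 -0.888  0.   ]
 [-0.888  0.459  0.006]
 [-0.005  0.002 -1.   ]] tool y angle 152.68494205926194
```

The torque reached -1.0 N m after 87°, so the nut is at its stop. Now I release it, lift and go to look at the V-anvil.

Call:
servo_tool --offset '[[0,0,0],[0,0,0],[0,0,0],[0,0,-0.03],[0,0,-0.08],[0,0,-0.12],[0.04,-0.02,-0.16],[0.085,-0.035,-0.173],[0.13,-0.053,-0.173],[0.176,-0.071,-0.173],[0.22,-0.089,-0.173],[0.265,-0.106,-0.173],[0.265,-0.106,-0.173],[0.265,-0.106,-0.173],[0.265,-0.106,-0.173]]' --dr '[[0,0,0],[0,0,0],[0,0,0],[0,0,0],[0,0,0],[0,0,8],[0,0,16],[0,0,24],[0,0,32],[0,0,40],[0,0,48],[0,0,56],[0,0,61],[0,0,61],[0,0,61]]' --hand -0.1

```text
clock: 6.45
eef_pos: [0.45, -0.1623, 0.2197]
orientation: [-0.017, 1.0, 0.0, -0.0]
force: [0.0, -0.7, 0.1]
gripper_width: 0.0489
gripper_force: 0.0
```

```bash
python3 st.py; python3 - <<'E'
from h import *
im,P=cloud("wrist"); np.savez("w2.npz",im=im,P=P)
save(cv2.resize(im,(800,600)),"w2.png")
Q=P.reshape(-1,3)
k=(np.hypot(Q[:,0]-.439,Q[:,1]+.16)<.04)&(Q[:,2]>.0735)&(Q[:,2]<.083); q=Q[k]
print(len(q),np.percentile(q[:,2],[5,50,95]),cv2.minAreaRect(q[:,:2].astype(np.float32)))
o,z=ortho(im,P,.38,.50,-.22,-.10,.0008,0.02); save(cv2.resize(o,None,fx=4,fy=4,interpolation=0),"o2.png")
E
```

```text
6.45 q [ 0.533  0.556 -0.437  2.009  0.375  0.654  1.457] p [ 0.45   -0.1623  0.2197] f [ 0.03 -0.71  0.06] t [ 0.043  0.003 -0.007] w 0.0489 0.0
[[-0.999 -0.034 -0.   ]
 [-0.034  0.999  0.   ]
 [ 0.     0.    -1.   ]] tool y angle 91.97081421974661
562 [0.0739694  0.07738847 0.07899013] ((0.4380981922149658, -0.15920138359069824), (0.033918749541044235, 0.03422127291560173), 88.93670654296875)
```

View pics/w2.png

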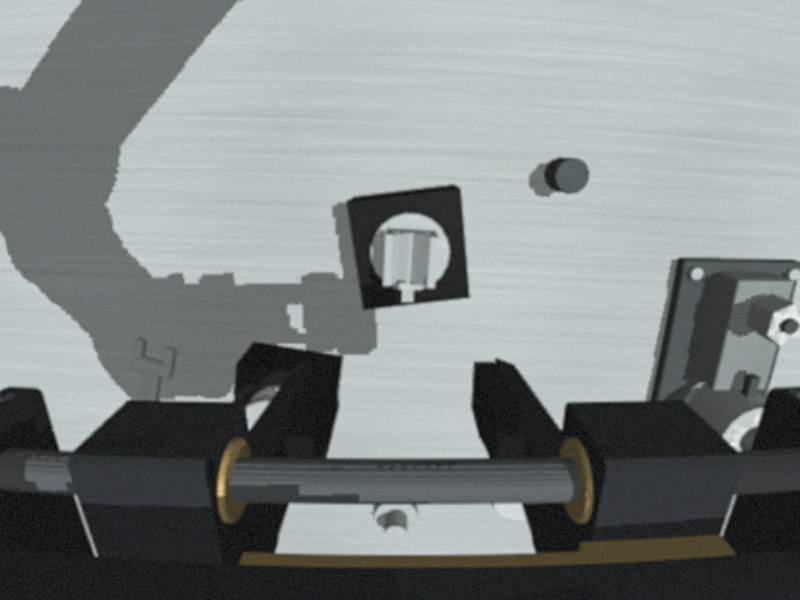

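The wrist picture shows the V-anvil at about (410,258) with its tab at (407,293), pointing towards +x. The head measures 34 x 34 mm at (0.438, -0.159), top 0.077-0.079 m, yaw about -1°. All of this fits the given sizes, so I grip it on its ±y faces.

Call:
servo_tool --offset '[[0.012,0.003,0.04],[0.012,0.003,0.085],[0.012,0.003,0.125],[0.012,0.003,0.15],[0.012,0.003,0.166],[0.012,0.003,0.166],[0.012,0.003,0.166]]' --dr '[[0,0,3],[0,0,3],[0,0,3],[0,0,3],[0,0,3],[0,0,3],[0,0,3]]'

```text
clock: 7.2
eef_pos: [0.4384, -0.1587, 0.0534]
orientation: [0.008, 1.0, 0.001, -0.0]
force: [-0.5, 0.5, -0.3]
gripper_width: 0.0487
gripper_force: 0.0
```

Call:
servo_tool --offset '[[0,0,0],[0,0,0],[0,0,0],[0,0,0],[0,0,0],[0,0,0]]' --dr '[[0,0,0],[0,0,0],[0,0,0],[0,0,0],[0,0,0],[0,0,0]]' --hand 1 --squeeze 55

```text
clock: 7.8
eef_pos: [0.4385, -0.1598, 0.0539]
orientation: [0.01, 1.0, 0.001, 0.001]
force: [-0.2, 3.4, 5.1]
gripper_width: 0.0338
gripper_force: 55.0
```

```bash
python3 st.py
```

```text
7.8 q [ 0.327  0.841 -0.123  2.168  0.592  0.163  1.209] p [ 0.4385 -0.1598  0.0539] f [-0.22  3.37  5.07] t [ 0.781 -0.079  0.07 ] w 0.0338 55.0
[[-1.     0.021  0.001]
 [ 0.021  1.     0.001]
 [-0.001  0.001 -1.   ]] tool y angle 88.82527361258998
```

Call:
servo_tool --offset '[[0,0,-0.03],[0,0,-0.07],[0,0,-0.11],[-0.01,0.02,-0.14],[-0.028,0.06,-0.15],[-0.046,0.1,-0.15],[-0.065,0.14,-0.15],[-0.083,0.18,-0.15],[-0.102,0.22,-0.15],[-0.12,0.26,-0.15],[-0.133,0.287,-0.15],[-0.133,0.287,-0.15],[-0.133,0.287,-0.15],[-0.133,0.287,-0.15]]' --dr '[[0,0,0],[0,0,0],[0,0,0],[0,0,-3],[0,0,-3],[0,0,-3],[0,0,-3],[0,0,-3],[0,0,-3],[0,0,-3],[0,0,-3],[0,0,-3],[0,0,-3],[0,0,-3]]'

```text
clock: 9.2
eef_pos: [0.5761, 0.1208, 0.2027]
orientation: [-0.014, 1.0, -0.001, -0.001]
force: [-0.5, -0.2, -3.1]
gripper_width: 0.034
gripper_force: 55.0
```

```bash
python3 st.py; python3 - <<'E'
from h import *
im,P=cloud("wrist"); np.savez("w3.npz",im=im,P=P)
save(cv2.resize(im,(800,600)),"w3.png")
for n in("scene","side"):
    im,P=cloud(n); np.savez(n+"3.npz",im=im,P=P)
    s=ctrl.sense()["eef_pos"]; Q=P.reshape(-1,3)
    for z0,z1 in((.155,.188),(.064,.0735)):
        k=(np.hypot(Q[:,0]-.577,Q[:,1]-.126)<.045)&(Q[:,2]>z0)&(Q[:,2]<z1); q=Q[k]
        print(n,len(q),q.mean(0).round(4),cv2.minEnclosingCircle(q[:,:2].astype(np.float32)))
E
```

```text
9.2 q [-0.057  0.706 -0.398  1.707  0.359  0.805  0.977] p [0.5761 0.1208 0.2027] f [-0.53 -0.15 -3.11] t [-0.052  0.056  0.016] w 0.034 55.0
[[-1.    -0.029 -0.003]
 [-0.029  1.    -0.003]
 [ 0.003 -0.003 -1.   ]] tool y angle 91.64190905797994
scene 9 [0.588  0.1254 0.1666] ((0.5888577699661255, 0.12626458704471588), 0.006763066630810499)
scene 225 [0.5788 0.1261 0.0701] ((0.578432559967041, 0.12569451332092285), 0.030941003933548927)
side 64 [0.573  0.1145 0.172 ] ((0.5798733234405518, 0.11858614534139633), 0.015486079268157482)
side 203 [0.5767 0.1246 0.069 ] ((0.578662633895874, 0.12654277682304382), 0.03333381935954094)
```

View pics/w3.png

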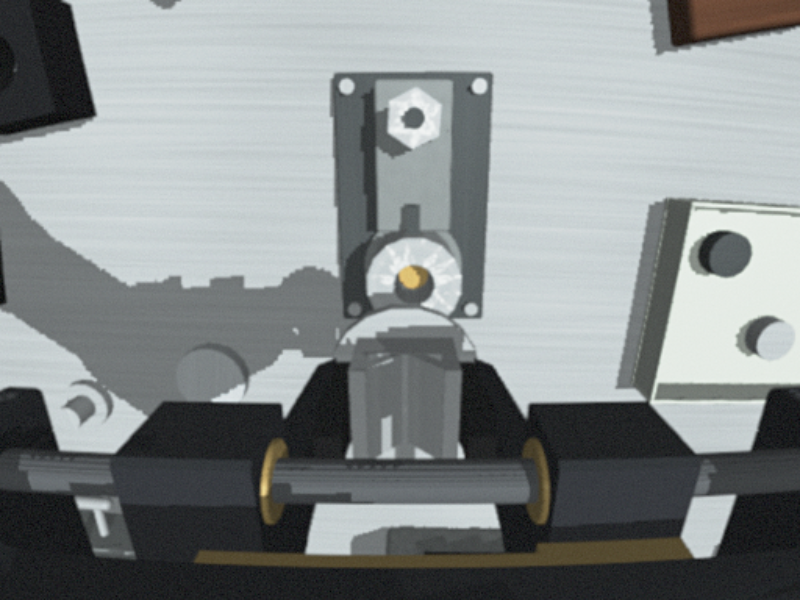

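```bash
python3 st.py|head -1; python3 - <<'E'
from h import *
from scipy.optimize import least_squares
# cylinder-ish fit: stem radius 12 from side & scene depth; hub outer wall fit radius 30
def fit(q,r,x0):
    f=lambda p: np.hypot(q[:,0]-p[0],q[:,1]-p[1])-r
    s=least_squares(f,x0,loss="soft_l1",f_scale=.001); return s.x.round(4),np.std(f(s.x)).round(4)
for n in("scene3","side3"):
    Q=np.load(n+".npz")["P"].reshape(-1,3)
    d=np.hypot(Q[:,0]-.577,Q[:,1]-.124)
    q=Q[(d<.022)&(Q[:,2]>.157)&(Q[:,2]<.19)]; print(n,"stem",len(q),fit(q,.012,[.577,.124]))
    q=Q[(d<.04)&(Q[:,2]>.03)&(Q[:,2]<.066)]; print(n,"hub",len(q),fit(q,.03,[.577,.124]))
E
```

```text
9.35 q [-0.057  0.706 -0.399  1.706  0.359  0.805  0.977] p [0.5767 0.1216 0.2035] f [-0.13  0.7  -4.44] t [ 0.011 -0.01   0.033] w 0.0334 55.0
scene3 stem 9 (array([0.5818, 0.116 ]), np.float64(0.0016))
scene3 hub 165 (array([0.5786, 0.1254]), np.float64(0.008))
side3 stem 64 (array([0.5785, 0.1212]), np.float64(0.0021))
side3 hub 253 (array([0.5776, 0.1261]), np.float64(0.0062))
```

The wrist picture shows the anvil upright in the fingers, head at about (405,400), with the hub ring at (413,280), the nut at (414,118), and the gold plunger visible in the bore at (412,278). The head sits a few mm to the -y side of the hub.

```bash
python3 - <<'E'
from h import *
from scipy.optimize import least_squares
im,P=cloud("wrist"); np.savez("w4.npz",im=im,P=P); s=ctrl.sense(); print(s["eef_pos"])
M=R.from_quat(s["orientation"]).as_matrix()
H,W=P.shape[:2]
L=(P-s["eef_pos"])@M   # tool coords
Q=P.reshape(-1,3);T=L.reshape(-1,3)
# hub top ring outer edge and bore
k=(np.hypot(Q[:,0]-.577,Q[:,1]-.125)<.036)&(Q[:,2]>.067)&(Q[:,2]<.075); q=Q[k]
print("hub z",np.median(q[:,2]),len(q)); 
f=lambda p:np.clip(np.hypot(q[:,0]-p[0],q[:,1]-p[1])-p[2],0,None)
print("hub y extents",np.percentile(q[:,1],[.5,99.5]),"x",np.percentile(q[:,0],[.5,99.5]))
m=cv2.minEnclosingCircle(q[:,:2].astype(np.float32));print(m)
# nut
k=(np.hypot(Q[:,0]-.4767,Q[:,1]-.123)<.025)&(Q[:,2]>.067)&(Q[:,2]<.0735); print("nut",cv2.minEnclosingCircle(Q[k,:2].astype(np.float32)))
# head: tool z between -.026 and -.002 ; front face
k=(abs(T[:,1])<.03)&(T[:,2]>-.024)&(T[:,2]<-.006)&(T[:,0]>-.02)&(T[:,0]<.035); t=T[k]
print("head front pts",len(t),"x pct",np.percentile(t[:,0],[5,50,95]).round(4))
c=t[abs(t[:,0]-np.median(t[:,0]))<.004]; print("y ext",np.percentile(c[:,1],[1,99]).round(4),"fit slope",np.polyfit(c[:,1],c[:,0],1).round(4))
k=(abs(T[:,1])<.035)&(T[:,2]>-.002)&(T[:,2]<.012)&(T[:,0]>.012)&(T[:,0]<.04); t=T[k]; print("flange z",np.percentile(t[:,2],[5,50,95]),len(t))
r=least_squares(lambda p:np.hypot(t[:,0]-p[0],t[:,1]-p[1])-.028,[0,0],loss="soft_l1",f_scale=.001); print("flange rim fit tool",r.x,"max x",np.percentile(t[:,0],99),"y",np.percentile(t[:,1],[1,99]))
for y in np.arange(-.02,.021,.005):
    a=t[abs(t[:,1]-y)<.0015]; print(round(y,3),np.percentile(a[:,0],[95]) if len(a) else None,round(float(np.sqrt(.028**2-y*y)),4))
E
```

```text
[0.57687822 0.12200532 0.20360927]
hub z 0.07106474714390595 1820
hub y extents [0.09699689 0.15558287] x [0.5468385  0.59459013]
((0.5766004920005798, 0.12615641951560974), 0.03071511723101139)
nut ((0.47724607586860657, 0.12340875715017319), 0.017017358914017677)
head front pts 5102 x pct [-0.0135  0.0084  0.0173]
y ext [-0.0295  0.0294] fit slope [-0.0014  0.0089]
flange z [-0.00033591  0.00211426  0.00592014] 1640
flange rim fit tool [-0.00396543 -0.00022929] max x 0.027942435268389656 y [-0.02326298  0.02291922]
-0.02 [0.02035979] 0.0196
-0.015 [0.02403623] 0.0236
-0.01 [0.02621915] 0.0262
-0.005 [0.02773726] 0.0275
0.0 [0.02788144] 0.028
0.005 [0.02780219] 0.0275
0.01 [0.02616399] 0.0262
0.015 [0.02365877] 0.0236
0.02 [0.02004282] 0.0196
```

The flange is centred in the tool and the hub centre is (0.5768, 0.1262), so the correction is +4.3 mm in y. Then I go down to just above the mouth.

Call:
servo_tool --offset '[[0,0.0043,0.02],[0,0.0043,0.05],[0,0.0043,0.075],[0,0.0043,0.083],[0,0.0043,0.083],[0,0.0043,0.083],[0,0.0043,0.083]]' --dr '[[0,0,0],[0,0,0],[0,0,0],[0,0,0],[0,0,0],[0,0,0],[0,0,0]]'

```text
clock: 10.1
eef_pos: [0.5781, 0.1281, 0.1221]
orientation: [-0.015, 1.0, 0.0, 0.001]
force: [-0.5, 0.2, -4.2]
gripper_width: 0.0337
gripper_force: 55.0
```

```bash
python3 st.py; python3 - <<'E'
from h import *
A=[]
for n in("scene","side"):
    im,P=cloud(n); c=P-np.array([.577,.126,.09]); r,k=np.unravel_index(np.nanargmin((c**2).sum(-1)),c.shape[:2]); print(n,r,k)
    A.append(cv2.resize(im[r-40:r+40,k-40:k+40],(400,400),interpolation=cv2.INTER_CUBIC))
save(np.hstack(A),"c5.png")
E
```

```text
10.1 q [-0.101  0.817 -0.342  1.764  0.427  0.632  0.911] p [0.5781 0.1281 0.1221] f [-0.5   0.24 -4.16] t [ 0.011 -0.018  0.057] w 0.0337 55.0
[[-1.    -0.031  0.003]
 [-0.031  1.     0.001]
 [-0.003  0.001 -1.   ]] tool y angle 91.75397977906492
scene 216 300
side 163 233
```

View pics/c5.png

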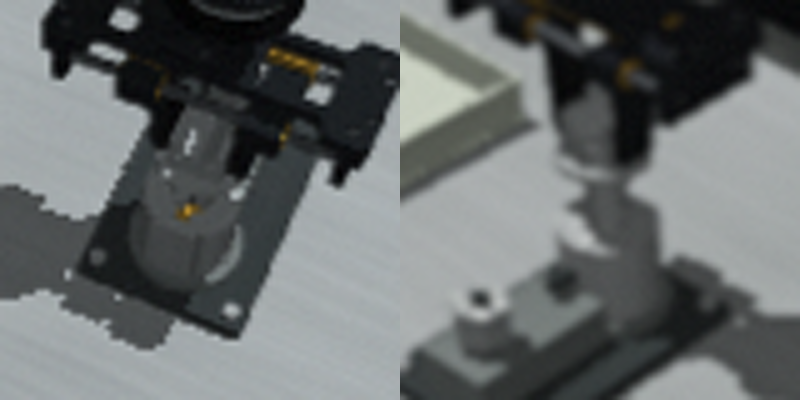

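The left crop shows the stem foot a few mm above the mouth, with the plunger visible at (187,210). The right crop shows the stem centred over the bore. The measured pose is 1-2 mm past the target, so I correct that and enter the bore.

Call:
servo_tool --offset '[[0.0012,-0.0018,0],[0.0012,-0.0018,0.003],[0.0012,-0.0018,0.006],[0.0012,-0.0018,0.009],[0.0012,-0.0018,0.013],[0.0012,-0.0018,0.013]]' --dr '[[0,0,0],[0,0,0],[0,0,0],[0,0,0],[0,0,0],[0,0,0]]'

```text
clock: 10.8
eef_pos: [0.5759, 0.1261, 0.107]
orientation: [-0.016, 1.0, 0.0, -0.0]
force: [-0.1, -0.6, -5.8]
gripper_width: 0.0334
gripper_force: 55.0
```

```bash
python3 st.py
```

```text
10.8 q [-0.106  0.837 -0.329  1.777  0.439  0.601  0.902] p [0.5759 0.1261 0.107 ] f [-0.05 -0.64 -5.8 ] t [ 0.093 -0.153  0.017] w 0.0334 55.0
[[-1.    -0.031 -0.   ]
 [-0.031  1.     0.   ]
 [ 0.     0.    -1.   ]] tool y angle 91.77899348273995
```

Call:
servo_tool --offset '[[0,0,0.002],[0,0,0.004],[0,0,0.006],[0,0,0.008],[0,0,0.008]]' --dr '[[0,0,0],[0,0,0],[0,0,0],[0,0,0],[0,0,0]]'

```text
clock: 11.3
eef_pos: [0.5759, 0.126, 0.0995]
orientation: [-0.015, 1.0, 0.0, -0.0]
force: [-0.6, 0.3, -5.2]
gripper_width: 0.0334
gripper_force: 55.0
```

```bash
python3 st.py
```

```text
11.3 q [-0.11   0.849 -0.323  1.78   0.445  0.585  0.897] p [0.5759 0.126  0.0995] f [-0.63  0.27 -5.18] t [ 0.103 -0.112  0.002] w 0.0334 55.0
[[-1.    -0.031 -0.   ]
 [-0.031  1.     0.   ]
 [ 0.     0.    -1.   ]] tool y angle 91.77514584641412
```

The key has slipped into the keyway without resistance, so I push on towards home.

Call:
servo_tool --offset '[[0,0,0.004],[0,0,0.008],[0,0,0.011],[0,0,0.014],[0,0,0.017],[0,0,0.019],[0,0,0.019]]' --dr '[[0,0,0],[0,0,0],[0,0,0],[0,0,0],[0,0,0],[0,0,0],[0,0,0]]'

```text
clock: 12.0
eef_pos: [0.5761, 0.1261, 0.0817]
orientation: [-0.015, 1.0, -0.0, 0.0]
force: [-2.0, -1.2, 9.2]
gripper_width: 0.0332
gripper_force: 55.0
```

```bash
python3 st.py
```

```text
12.0 q [-0.119  0.875 -0.306  1.788  0.46   0.549  0.883] p [0.5761 0.1261 0.0817] f [-2.05 -1.25  9.21] t [-0.171  0.552 -0.003] w 0.0332 55.0
[[-1.    -0.031  0.001]
 [-0.031  1.    -0.   ]
 [-0.001 -0.    -1.   ]] tool y angle 91.77040065293583
```

Call:
servo_tool --offset '[[0,0,0.0015],[0,0,0.003],[0,0,0.0045],[0,0,0.006],[0,0,0.006]]' --dr '[[0,0,0],[0,0,0],[0,0,0],[0,0,0],[0,0,0]]' --squeeze 60

```text
clock: 12.5
eef_pos: [0.5762, 0.1261, 0.0789]
orientation: [-0.015, 1.0, -0.0, 0.001]
force: [-8.3, -3.0, 31.9]
gripper_width: 0.0339
gripper_force: 60.0
```

```bash
python3 st.py
```

```text
12.5 q [-0.122  0.879 -0.301  1.79   0.463  0.541  0.879] p [0.5762 0.1261 0.0789] f [-8.26 -3.04 31.89] t [-0.546  1.834  0.033] w 0.0339 60.0
[[-1.    -0.031  0.002]
 [-0.031  1.    -0.001]
 [-0.002 -0.001 -1.   ]] tool y angle 91.762560418125
```

The TCP stopped at 0.0789 as predicted, with a force step well above the spring. I hold briefly and check visually.

Call:
servo_tool --offset '[[0,0,0],[0,0,0],[0,0,0],[0,0,0],[0,0,0]]' --dr '[[0,0,0],[0,0,0],[0,0,0],[0,0,0],[0,0,0]]'

```text
clock: 13.0
eef_pos: [0.5762, 0.126, 0.0789]
orientation: [-0.015, 1.0, -0.0, 0.001]
force: [-9.0, -3.8, 31.3]
gripper_width: 0.0336
gripper_force: 60.0
```

```bash
python3 st.py; python3 - <<'E'
from h import *
A=[]
for n,(r,k) in dict(scene=(216,300),side=(175,233)).items():
    im,P=cloud(n); A.append(cv2.resize(im[r-40:r+40,k-40:k+40],(400,400),interpolation=cv2.INTER_CUBIC))
save(np.hstack(A),"c6.png")
E
```

```text
13.0 q [-0.122  0.879 -0.301  1.79   0.463  0.541  0.879] p [0.5762 0.126  0.0789] f [-8.95 -3.81 31.27] t [-0.55  1.79  0.01] w 0.0336 60.0
[[-1.    -0.031  0.003]
 [-0.031  1.    -0.001]
 [-0.002 -0.001 -1.   ]] tool y angle 91.75548511165788
```

View pics/c6.png

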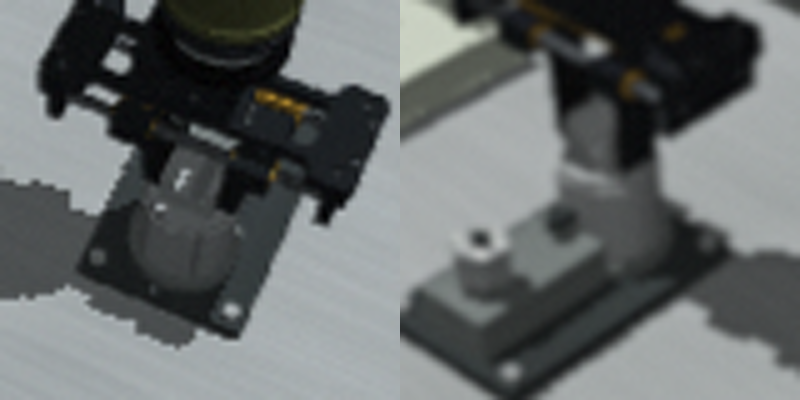

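Both crops show the flange flat on the hub with no gap, at (190,215) on the left and (595,180) on the right. Force and pose are steady, so I hand it in.

```bash
python3 -c "
from workcell import ctrl
print(ctrl.close_job())"
```

```text
the job is handed in; nothing more can be done
None
```

I handed the job in at about 13 s: the lock nut is turned to its stop, and the V-anvil is keyed into the hub and held pressed fully home (about 31 N at the wrist, 60 N grip). The hand-in gave no verdict.

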